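# Unstack the tea things on the landing and lay each in its place

### The job

The tea things were carried up to the landing in one pile. Take the pile apart and set each thing upright and centred on its own place: the glass tumbler on the round cork coaster, the red lacquer box on the round dark wooden stand, and each plate lengthwise on the mat of its own colour. Set things down rather than dropping them, tip nothing over, leave the amber jar and the wooden paddle where they are, and let go of everything at the end.

Things in the scene. Friction and masses are not known exactly. Their poses are not given: they have to be found in the camera images.
- tumbler: loose green-tinted glass tumbler, 85 mm high, outer diameter 42 mm at the foot and 48 mm at the rim, open at the top, about 0.14 kg. Origin: centre of its underside, z up. At the start it is the top of the pile, standing upright on the lacquer box.
- lacquer_box: loose round box of red lacquer with its lid clipped on (it stays shut; two small brass clips on its sides at +x and -x stand out 2 mm and are no obstacle), 60 mm in diameter, 46 mm high, flat top, about 0.12 kg. Origin: centre of its underside, z up. At the start it stands on the rims of the yellow plate, under the tumbler.
- yellow_plate: loose oblong yellow melamine plate, an open tray shape 140 mm long (its x) by 54 mm wide (its y), 22 mm high, walls 5 mm thick, about 0.13 kg. Origin: centre of its underside, z up. At the start it lies crosswise on the rims of the blue plate, under the lacquer box, its underside 22 mm above the table. It can be gripped from above across its 54 mm width, with the fingers outside the long walls.
- blue_plate: loose oblong blue melamine plate, an open tray shape 140 mm long (its x) by 54 mm wide (its y), 22 mm high, walls 5 mm thick, about 0.13 kg. Origin: centre of its underside, z up. At the start it lies on the table as the bottom of the pile. It can be gripped from above across its 54 mm width, with the fingers outside the long walls.
- coaster: fixed round cork coaster, 90 mm in diameter, 5 mm thick. Origin: centre of its underside; its top is 5 mm above the table. The place of the tumbler.
- stand: fixed round stand of dark wood, 100 mm in diameter, 8 mm thick. Origin: centre of its underside; its top is 8 mm above the table. The place of the lacquer box.
- yellow_mat: fixed yellow place mat, a flat rectangle 156 mm long (its x) by 70 mm wide (its y), 4 mm thick. Origin: centre of its underside; its top is 4 mm above the table. The place of the yellow plate.
- blue_mat: fixed blue place mat, a flat rectangle 156 mm long (its x) by 70 mm wide (its y), 4 mm thick. Origin: centre of its underside; its top is 4 mm above the table. The place of the blue plate.
- jar: bystander: loose jar of amber glass with a white cap, 56 mm in diameter, 85 mm high, upright. Origin: centre of its underside. To be left alone.
- paddle: bystander: loose wooden serving paddle lying flat at the far side of the table, about 295 mm long (its x, handle to its -x), blade 80 mm wide, 14 mm thick. Origin: underside, about mid-length. To be left alone.

How it is judged:
By the outcome, as a careful person would: the job done as asked, in the order asked, and still so for the second after the job is handed in, with the robot touching nothing.
It also fails if it takes over 122 s, if anything falls off the work surface, if the arm or the gripper's body presses on something with over 40 N, if the wrist force passes 120 N, or if a joint passes its speed limit or range.

### The arm

A 6-joint arm with a two-finger parallel gripper is mounted at the origin on the work surface. World frame = base frame: x ahead of the robot, y to its left, z up, the work surface at z = 0. Lengths are in m, angles in rad, forces in N, time in s.
With the tool pointing down it reaches from about 0.425 to 0.95 m from the base axis. Payload 3.5 kg.
Tool frame: the origin (TCP) lies on the centre line of the jaws, within the pads' length; the fingertips stand 14 mm ahead of it and the grasp point (between the pads) lies 5 mm behind it (tips_ahead is the distance from the TCP to the fingertips, in m); y points along the fingers, z is the direction in which the jaws open and shut, and the axes are right-handed (so a half turn about y gives the same grasp; the last joint's range is limited). The gripper opens to 85 mm and grips with 20 to 120 N. Pads are 22 mm wide; open, the fingers measure 114 mm over their backs; the gripper's body (76 mm by 85 mm) begins 54 mm behind the grasp point. The pads swing forward as they close: fully open they stand 13 mm farther back than shut.
Start: joints at [0.962, 0.286, 1.577, -0, 1.279, -0.15], TCP at [0.299, 0.605, 0.245] pointing down, gripper open.
Joint ranges: [-2.77, 2.77], [-0.9, 2.22], [0.21, 2.48], [-1.53, 4.67], [0.24, 2.81], [-2.84, 2.84]. Speed limits (rad/s): [2.79, 2.79, 3.14, 3.14, 3.14, 3.14].

### API

Orientations are given as a unit quaternion [x, y, z, w].
In Python, from plant import get_state, read_camera, sign_off, tips_ahead gives the robot as it stands.
- The arm moves only by the tool send_rows, never from a script. Its argument "plan" is a list of rows, each a list of 2 entries, a list of its own where there are three numbers: the shift along the tool's x, y, z in units of 12 cm (1.0 is 12 cm), then the turn, a rotation vector about the tool's x, y, z in units of 360 degrees (1.0 is 360 degrees). In form: [[[tx, ty, tz], [rx, ry, rz]], ...]. A call has 1 to 12 rows; each row shifts and turns the commanded pose from where the row before left it, along the tool's axes as they then stand; what a row does not reach is not made up. A row lasts 1/10 s, in which the tool goes at most 50 mm and 8.59 degrees, less where a joint would pass 70% of its speed; a pose out of reach is approached as far as the arm can. A call with a number of a shift or a turn outside -1 to 1 is refused whole. A call with a gripper value outside its range is refused whole. "gripper" is the closure, from 0 (fully open) to 1 (shut), set as the call begins (left out, the last holds). The fingers move at their own pace and stop on an object; "grip_force" is the grip in N (left out, the last holds). Time passes only in rows, so rows that do not move let the fingers close. It gives the time, the measured TCP pose, the force and the opening at its end, in the units of the state.
- get_state(): the state, without advancing time (a new reading comes with each control period).
- read_camera(name): name is "scene" or "top" or "wrist"; returns a dict with "img" (400x640x3 uint8, blue, green, red), "fx", "fy", "cx", "cy" (pixels), "world_from_camera" (4x4, takes a point from camera to world coordinates); the wrist camera has in their place "mount" (4x4, takes a point from camera to tool coordinates, whose origin is the TCP and whose axes are the tool frame's). Camera axes: x right, y down, z forward; pixel columns grow to the right and rows downward; lengths in m; the calibration is good to about 2 mm. A picture is of the moment at which its call begins: read the wrist's pose just before it. There is no depth.
- sign_off(): hands the job in, once; it reports no verdict.
The state is a dict: "time": time; "qpos": joint angles; "dq": joint speeds; "joint_efforts": joint torques, N m; "eef_pos": TCP position; "tcp_rot": TCP orientation; "contact_force": force on the tool from outside, world axes, zero at the start; "wrist_torque": the same for the moment, N m; "opening": opening from 0.0 (shut) to 1.0 (fully open).
Only numpy, scipy, OpenCV 4.12 (cv2) and the standard library are available. Lean on these libraries where they do the work, as an engineer would, in place of code of your own. Each camera call takes 0.05 s, during which the arm holds its last target. There are 200 camera calls.

## Working session

There is one attempt and no reset: what is moved stays moved. The work goes in short steps, Python scripts to look and compute and a tool call to move; the robot and the scene stay as the last step left them, time stands still between calls to the robot, and variables do not carry over. Pictures are saved under pics/ and viewed, about 12 in all and at most 16, crops included, and the job is handed in when it is done.

Besides the shell and the picture viewer there is one more tool, called after "Call:" as a command line: name --argument value ..., lists and objects as JSON in quotes. send_rows: Moves the arm, as the interface text tells. Its arguments: {"type":"object","properties":{"plan":{"type":"array"},"gripper":{"type":"number"},"grip_force":{"type":"number"}},"required":["plan"]}

```bash
mkdir -p pics; ls; python3 - <<'E'
from plant import get_state, read_camera, tips_ahead
import cv2,numpy as np
np.set_printoptions(precision=4,suppress=True)
s=get_state(); print(s, tips_ahead)
for n in ("scene","top","wrist"):
    c=read_camera(n); cv2.imwrite(f"pics/{n}0.png",c["img"]); print(n,c["fx"],c["fy"],c["cx"],c["cy"]); print(c.get("world_from_camera",c.get("mount")))
E
```

```text
pics
{'time': 0.0, 'qpos': array([ 0.962 ,  0.2872,  1.5782, -0.    ,  1.2786, -0.15  ]), 'dq': array([-0.0008,  0.0012, -0.0003,  0.0003,  0.0005, -0.0004]), 'joint_efforts': array([  0.0003, -40.5972, -29.2633,  -0.0001,   0.0056,   0.    ]), 'eef_pos': array([0.2986, 0.6047, 0.2439]), 'tcp_rot': array([ 0.6894, -0.1611,  0.1605, -0.6878]), 'contact_force': array([ 0.2426, -0.0026, -0.2749]), 'wrist_torque': array([ 0.0392, -0.0316,  0.044 ]), 'opening': 0.9961604467470907} 0.014
scene 361.9037454808077 361.9037454808077 315.6301367487816 199.14256246010999
[[-0.8645  0.3831 -0.3254  0.8744]
 [ 0.5026  0.6709 -0.5452  0.5168]
 [ 0.0094 -0.6349 -0.7725  0.7979]
 [ 0.      0.      0.      1.    ]]
top 373.7193281344793 373.7193281344793 315.12656167445 200.5670010382588
[[-0.0102 -0.9881  0.1536  0.4273]
 [-0.9997  0.0064 -0.0253  0.0138]
 [ 0.024  -0.1538 -0.9878  0.9979]
 [ 0.      0.      0.      1.    ]]
wrist 343.222519475695 343.222519475695 325.73476268839505 197.28071369355598
[[-0.0001  0.9556  0.2946 -0.0757]
 [-0.0004 -0.2946  0.9556 -0.1287]
 [ 1.     -0.      0.0004  0.0001]
 [ 0.      0.      0.      1.    ]]
```

View pics/scene0.png

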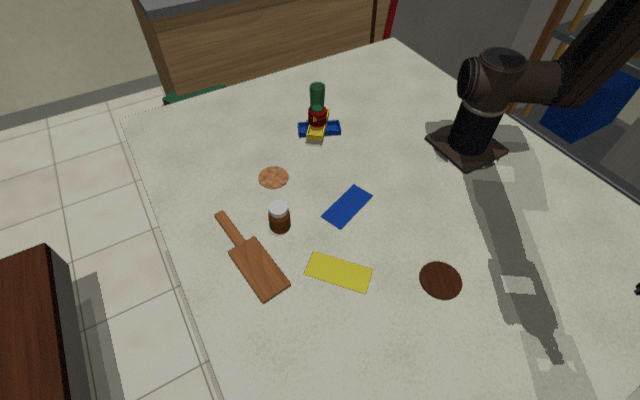

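View pics/top0.png

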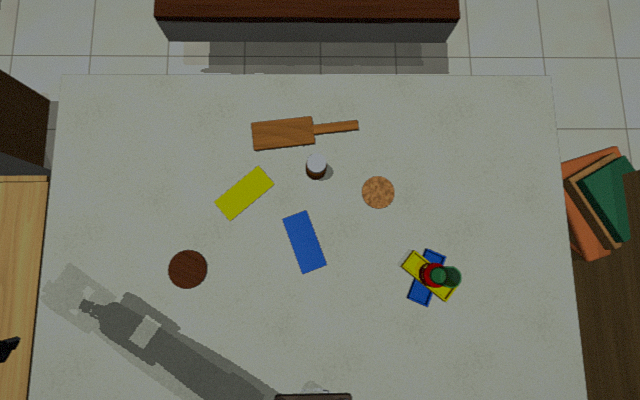

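The scene picture shows the pile at about (318,115), coaster (273,177), jar (279,218), blue mat (347,206), yellow mat (338,272), stand (440,280) and paddle (255,260). The top picture shows the pile at (430,277), coaster (378,192), stand (188,269), yellow mat (245,193), blue mat (304,242) and jar (316,166).

```bash
cat > h.py <<'E'
import cv2,numpy as np
from scipy.spatial.transform import Rotation as R
from plant import get_state, read_camera
np.set_printoptions(precision=4,suppress=True)
HUE={"yellow":((22,110,90),(35,255,255)),"blue":((105,120,40),(130,255,255)),"green":((55,60,20),(100,255,255)),
 "red":((0,180,60),(6,255,255)),"cork":((5,70,110),(20,200,255)),"dark":((0,90,20),(15,255,110))}
def cam(n):
    s=get_state(); c=read_camera(n)
    if n=="wrist":
        T=np.eye(4); T[:3,:3]=R.from_quat(s["tcp_rot"]).as_matrix(); T[:3,3]=s["eef_pos"]; c["world_from_camera"]=T@c["mount"]
    return c
def ray(c,p):
    T=c["world_from_camera"]; p=np.atleast_2d(np.asarray(p,float))
    d=np.c_[(p[:,0]-c["cx"])/c["fx"],(p[:,1]-c["cy"])/c["fy"],np.ones(len(p))]@T[:3,:3].T
    return T[:3,3],d
def onz(c,p,z):
    o,d=ray(c,p); return o+d*((z-o[2])/d[:,2])[:,None]
def proj(c,P):
    q=np.linalg.inv(c["world_from_camera"])@np.r_[P,1]; return np.array([c["cx"]+c["fx"]*q[0]/q[2],c["cy"]+c["fy"]*q[1]/q[2]])
def tri(ca,pa,cb,pb):
    A=[];b=[];
    for c,p in((ca,pa),(cb,pb)):
        o,d=ray(c,p); d=d[0]/np.linalg.norm(d[0]); M=np.eye(3)-np.outer(d,d); A.append(M); b.append(M@o)
    A=np.vstack(A);b=np.hstack(b); x,r,_,_=np.linalg.lstsq(A,b,rcond=None); return x,np.sqrt(r)
def mask(im,k):
    m=cv2.inRange(cv2.cvtColor(im,cv2.COLOR_BGR2HSV),*map(np.array,HUE[k]))
    if k=="red": m|=cv2.inRange(cv2.cvtColor(im,cv2.COLOR_BGR2HSV),(172,150,50),(180,255,255))
    return m
def blobs(im,k,amin=60):
    cs,_=cv2.findContours(mask(im,k),cv2.RETR_EXTERNAL,cv2.CHAIN_APPROX_NONE)
    return sorted([c for c in cs if cv2.contourArea(c)>amin],key=cv2.contourArea,reverse=True)
def cen(c): m=cv2.moments(c); return np.array([m["m10"]/m["m00"],m["m01"]/m["m00"]])
E
python3 - <<'E'
from h import *
C={n:cam(n) for n in("scene","top")}
for k in HUE:
    for n in C:
        print(k,n,[(cen(b).round(1).tolist(),int(cv2.contourArea(b)),cv2.boundingRect(b)) for b in blobs(C[n]["img"],k,30)][:6])
E
```

```text
yellow scene [([338.6, 272.0], 1529, (304, 251, 69, 43)), ([314.9, 133.1], 202, (306, 125, 20, 16))]
yellow top [([243.6, 192.8], 1404, (214, 166, 60, 55)), ([21.6, 268.4], 662, (13, 207, 22, 131)), ([414.2, 263.5], 334, (402, 250, 28, 30)), ([441.7, 292.0], 166, (426, 286, 31, 16))]
blue scene [([591.8, 109.1], 3012, (539, 70, 101, 74)), ([346.3, 206.4], 986, (321, 185, 51, 44)), ([332.7, 127.8], 171, (325, 120, 16, 16)), ([302.6, 128.5], 101, (298, 122, 11, 15))]
blue top [([304.0, 241.8], 1428, (283, 211, 43, 63)), ([419.3, 293.4], 362, (407, 279, 26, 28)), ([433.7, 256.5], 185, (423, 249, 23, 16))]
green scene [([317.0, 96.0], 340, (310, 82, 15, 30)), ([187.3, 94.4], 256, (163, 84, 62, 21))]
green top [([609.3, 196.5], 2472, (576, 156, 59, 86)), ([446.4, 276.2], 473, (431, 266, 31, 22))]
red scene [([389.9, 18.7], 180, (383, 0, 15, 39)), ([318.5, 113.9], 60, (309, 107, 18, 20))]
red top [([429.8, 274.3], 138, (423, 263, 19, 24))]
cork scene [([254.1, 261.9], 2256, (214, 211, 77, 91)), ([272.9, 177.0], 487, (258, 166, 31, 23))]
cork top [([18.4, 276.6], 5449, (0, 182, 48, 218)), ([292.6, 130.6], 1764, (251, 116, 107, 33)), ([584.2, 232.2], 876, (564, 189, 46, 72)), ([588.5, 172.1], 845, (561, 146, 61, 102)), ([377.8, 191.7], 778, (362, 176, 33, 33)), ([17.3, 178.0], 103, (3, 176, 32, 6))]
dark scene [([28.9, 328.9], 8374, (0, 243, 70, 157)), ([440.4, 280.1], 1158, (420, 262, 42, 37)), ([549.3, 29.0], 667, (529, 0, 42, 61)), ([279.7, 223.9], 264, (269, 211, 21, 23)), ([389.6, 18.4], 236, (382, 0, 16, 40)), ([316.0, 118.6], 189, (308, 107, 19, 20))]
dark top [([309.5, 8.5], 5121, (154, 0, 306, 22)), ([187.0, 269.0], 1079, (168, 250, 39, 39)), ([576.1, 241.1], 233, (566, 208, 28, 57)), ([28.5, 109.2], 213, (0, 71, 47, 70)), ([592.2, 226.2], 154, (569, 195, 42, 65)), ([12.6, 112.1], 145, (0, 97, 31, 31))]
```

```bash
python3 - <<'E'
import cv2,numpy as np
a=cv2.imread("pics/scene0.png")[75:150,280:360]; b=cv2.imread("pics/top0.png")[240:315,390:470]
cv2.imwrite("pics/pile0.png",np.hstack([cv2.resize(x,None,fx=5,fy=5,interpolation=cv2.INTER_CUBIC) for x in(a,b)]))
E
```

```text
(no output)
```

View pics/pile0.png

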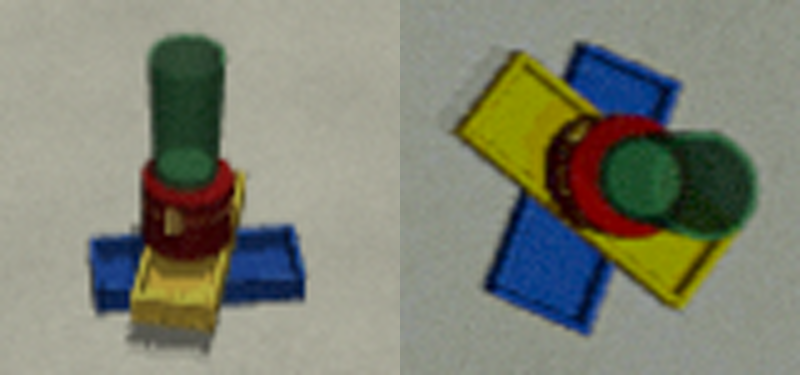

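Left (scene): tumbler rim centre is near crop (188,52) and its foot near (185,165). Right (top): rim centre is near (712,185), foot (640,178), yellow plate corners (520,52), (458,130), (682,308), and blue corners (580,43), (682,85), (590,335), (488,288).

```bash
python3 - <<'E'
from h import *
C={n:cam(n) for n in("scene","top")}; S,T=C["scene"],C["top"]
t=lambda x,y:(390+(x-400)/5,240+y/5); s=lambda x,y:(280+x/5,75+y/5)
print("rim",tri(S,s(188,52),T,t(712,185)),"foot",tri(S,s(185,165),T,t(640,178)))
print("rim z.148.. top",onz(T,t(712,185),.175),"foot",onz(T,t(640,178),.09))
for k,ps,z in(("yel",[(520,52),(458,130),(682,308),(738,235)],.044),("blu",[(580,43),(488,288),(590,335),(682,85)],.022)):
    P=onz(T,[t(*p) for p in ps],z); print(k,P[:,:2].tolist(),P.mean(0),"edges",np.linalg.norm(P-np.roll(P,1,0),axis=1))
    print(" axis deg",[np.degrees(np.arctan2(*(v[1::-1]))) for v in(P[1]-P[2],P[0]-P[3])])
for k,a,b,z in(("coaster",(272.9,177.0),(377.8,191.7),.005),("stand",(440.4,280.1),(187.0,269.0),.008),("ymat",(338.6,272.0),(243.6,192.8),.004),("bmat",(346.3,206.4),(304.0,241.8),.004)):
    print(k,tri(S,a,T,b),"top",onz(T,b,z)[0],"scene",onz(S,a,z)[0])
for k,i in(("yellow",0),("blue",0)):
    for c,j in((T,0),(S,0 if k=="yellow" else 1)):
        b=blobs(c["img"],k)[j][:,0]; P=onz(c,b,.004)[:,:2].astype(np.float32)
        r=cv2.minAreaRect(P*1000); q=cv2.boxPoints(r); e=q[1]-q[0]; f=q[2]-q[1]; e=e if np.linalg.norm(e)>np.linalg.norm(f) else f
        print(k,"mat rect",r,"long deg",np.degrees(np.arctan2(e[1],e[0]))%180)
print("jar cap top",onz(T,(316,160),.085))
st=get_state(); print(R.from_quat(st["tcp_rot"]).as_matrix())
E
```

```text
rim (array([ 0.3841, -0.3047,  0.1737]), array([0.0012])) foot (array([ 0.3847, -0.3024,  0.0929]), array([0.0009]))
rim z.148.. top [[ 0.3848 -0.3047  0.175 ]] foot [[ 0.3841 -0.3029  0.09  ]]
yel [[0.44554166895953284, -0.261212871820029], [0.4067484548807716, -0.22764169385876964], [0.3179015198143218, -0.33624272552486], [0.35319034771287255, -0.36697694315077545]] [ 0.3808 -0.298   0.044 ] edges [0.1404 0.0513 0.1403 0.0468]
 axis deg [np.float64(50.71326507366372), np.float64(48.873111745046934)]
blu [[0.4503120208497417, -0.2993206718839068], [0.3265865479062394, -0.24496700476026345], [0.3026297738498951, -0.29615009953155425], [0.42810207196766237, -0.351621247835803]] [ 0.3769 -0.298   0.022 ] edges [0.0568 0.1351 0.0565 0.1372]
 axis deg [np.float64(64.91757244747274), np.float64(66.99102294163396)]
coaster (array([ 0.6062, -0.183 ,  0.0007]), array([0.0009])) top [ 0.6049 -0.1818  0.005 ] scene [ 0.6081 -0.1798  0.005 ]
stand (array([0.4044, 0.3233, 0.002 ]), array([0.0006])) top [0.4043 0.3218 0.008 ] scene [0.4083 0.3245 0.008 ]
ymat (array([ 0.6052,  0.1812, -0.0007]), array([0.0002])) top [0.6043 0.1805 0.004 ] scene [0.6069 0.1831 0.004 ]
bmat (array([ 0.4734,  0.0179, -0.0042]), array([0.0025])) top [0.4717 0.0189 0.004 ] scene [0.4787 0.0218 0.004 ]
yellow mat rect ((605.2229614257812, 179.91162109375), (69.39646911621094, 154.90850830078125), 40.39076232910156) long deg 130.39076
yellow mat rect ((607.3750610351562, 180.83255004882812), (68.6128158569336, 155.24746704101562), 40.624610900878906) long deg 130.6246
blue mat rect ((472.8690185546875, 19.06092071533203), (153.9385528564453, 68.30687713623047), 20.228479385375977) long deg 20.228481
blue mat rect ((475.0782470703125, 19.82391357421875), (153.0958251953125, 67.6470947265625), 20.243160247802734) long deg 20.243156
jar cap top [[ 0.6725 -0.0128  0.085 ]]
[[ 0.8966 -0.0003  0.4429]
 [-0.4429 -0.0004  0.8966]
 [-0.0001 -1.     -0.0005]]
```

Call:
send_rows --plan '[[[0.15,0,-0.12],[0,0,0]],[[0.28,0,-0.23],[0,0,0]],[[0.28,0,-0.23],[0,0,0]],[[0.28,0,-0.23],[0,0,0]],[[0.28,0,-0.23],[0,0,0]],[[0.28,0,-0.23],[0,0,0]],[[0.28,0,-0.23],[0,0,0]],[[0.28,0,-0.23],[0,0,0]],[[0.28,0,-0.23],[0,0,0]],[[0.28,0,-0.23],[0,0,0]],[[0.28,0,-0.23],[0,0,0]],[[0.23,0,-0.23],[0,0,0]]]' --gripper 0

```text
time: 1.55
eef_pos: [0.501, 0.1492, 0.2457]
tcp_rot: [-0.688, 0.161, -0.161, 0.689]
contact_force: [0.5, 0.7, -0.0]
opening: 0.997
```

Call:
send_rows --plan '[[[0,0,0],[0,0.023,0]],[[0,0,0],[0,0.023,0]],[[0,0,0],[0,0.023,0]],[[0,0,0],[0,0.023,0]],[[0,0,0],[0,0.023,0]],[[0,0,0],[0,0.023,0]],[[0,0,0],[0,0.023,0]],[[0,0,0],[0,0.023,0]],[[0,0,0],[0,0.023,0]],[[0,0,0],[0,0.023,0]],[[0,0,0],[0,0.023,0]],[[0,0,0],[0,0.023,0]]]'

```text
time: 2.75
eef_pos: [0.5002, 0.1511, 0.2454]
tcp_rot: [0.321, -0.63, 0.63, -0.321]
contact_force: [0.5, -0.6, 0.4]
opening: 1.0
```

```bash
cat >> h.py <<'E'
def to(x,y,z,yaw):
    s=get_state(); M=R.from_quat(s["tcp_rot"]).as_matrix(); a=np.degrees(np.arctan2(M[1,2],M[0,2]))
    d=M.T@(np.array([x,y,z])-s["eef_pos"]); dy=(yaw-a+90)%180-90
    tl=R.align_vectors([[0,0,-1]],[M[:,1]])[0].magnitude()
    print("t",round(s["time"],1),"pos",s["eef_pos"],"yaw",round(a,2),"tilt",round(np.degrees(tl),2),"open",round(s["opening"],3),"F",s["contact_force"],"q6",round(s["qpos"][5],2))
    print("shift units",d/.12,"len mm",round(np.linalg.norm(d)*1e3),"turn ry",round(-dy/360,4))
E
python3 -c "
from h import *
to(.3845,-.304,.245,-41)"
```

```text
t 2.8 pos [0.5002 0.1511 0.2454] yaw -35.99 tilt 0.01 open 1.0 F [ 0.5068 -0.6457  0.3789] q6 0.73
shift units [3.6348 0.0034 1.4487] len mm 470 turn ry 0.0139
```

Call:
send_rows --plan '[[[0.3,0,0.12],[0,0,0]],[[0.32,0,0.13],[0,0,0]],[[0.32,0,0.13],[0,0,0]],[[0.32,0,0.13],[0,0,0]],[[0.32,0,0.13],[0,0,0]],[[0.32,0,0.13],[0,0,0]],[[0.32,0,0.13],[0,0,0]],[[0.32,0,0.13],[0,0,0]],[[0.32,0,0.13],[0,0,0]],[[0.32,0,0.12],[0,0,0]],[[0.3,0,0.1],[0,0,0]],[[0.15,0,0.06],[0,0,0]]]'

```text
time: 3.95
eef_pos: [0.3857, -0.3062, 0.2456]
tcp_rot: [0.322, -0.629, 0.63, -0.322]
contact_force: [0.3, 0.8, -0.1]
opening: 1.002
```

Call:
send_rows --plan '[[[0,0,0],[0,0.014,0]],[[0,0,0],[0,0,0]],[[0,0,0],[0,0,0]]]'

```text
time: 4.25
eef_pos: [0.3867, -0.3034, 0.2453]
tcp_rot: [-0.296, 0.642, -0.642, 0.296]
contact_force: [0.1, 0.7, -0.3]
opening: 0.998
```

```bash
python3 -c "
from h import *
to(.3845,-.304,.245,-41)
c=cam('wrist'); cv2.imwrite('pics/w1.png',c['img'])
print(proj(c,[.3845,-.304,.175]),proj(c,[.3845,-.303,.09]))"
```

```text
t 4.2 pos [ 0.3867 -0.3034  0.2453] yaw -40.58 tilt 0.01 open 0.998 F [ 0.0872  0.6732 -0.2576] q6 -0.16
shift units [ 0.0158  0.0025 -0.011 ] len mm 2 turn ry 0.0012
[324.4691 221.6089] [324.097  184.8393]
```

View pics/w1.png

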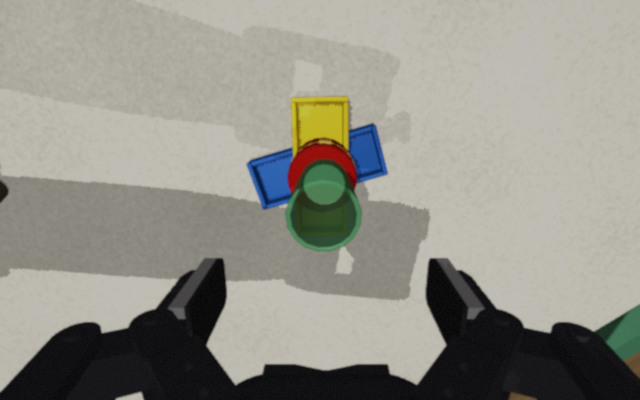

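The wrist picture shows the tumbler's rim centred at about (323,216) and its foot at (324,184). Both lie between the jaws and agree with the predictions within 1 to 3 mm.

Call:
send_rows --plan '[[[0,0.05,-0.01],[0,0,0]],[[0,0.1,0],[0,0,0]],[[0,0.1,0],[0,0,0]],[[0,0.1,0],[0,0,0]],[[0,0.1,0],[0,0,0]],[[0,0.1,0],[0,0,0]],[[0,0.1,0],[0,0,0]],[[0,0.1,0],[0,0,0]],[[0,0.08,0],[0,0,0]],[[0,0.05,0],[0,0,0]],[[0,0.03,0],[0,0,0]],[[0,0,0],[0,0,0]]]'

```text
time: 5.5
eef_pos: [0.3858, -0.3027, 0.1358]
tcp_rot: [-0.295, 0.643, -0.642, 0.295]
contact_force: [-0.9, -0.8, -0.2]
opening: 0.999
```

Call:
send_rows --plan '[[[0,0,0],[0,0,0]],[[0,0,0],[0,0,0]],[[0,0,0],[0,0,0]],[[0,0,0],[0,0,0]],[[0,0,0],[0,0,0]],[[0,0,0],[0,0,0]],[[0,0,0],[0,0,0]],[[0,0,0],[0,0,0]],[[0,0,0],[0,0,0]],[[0,0,0],[0,0,0]]]' --gripper 1 --grip_force 30

```text
time: 6.5
eef_pos: [0.3862, -0.3032, 0.1368]
tcp_rot: [0.295, -0.642, 0.643, -0.295]
contact_force: [-1.1, 1.5, 5.3]
opening: 0.534
```

```bash
python3 -c "
from h import *
import plant; print(plant.tips_ahead)
to(.3845,-.304,.245,-41)
a,b=cam('wrist')['img'],cam('scene')['img'][60:160,260:420]; cv2.imwrite('pics/w2.png',np.hstack([a[:,120:520],cv2.resize(b,(400,250))[:,:].copy() if 0 else cv2.copyMakeBorder(cv2.resize(b,(400,250)),0,150,0,0,0)]))"
```

```text
0.014
t 6.5 pos [ 0.3862 -0.3032  0.1368] yaw -40.68 tilt 0.06 open 0.534 F [-1.136   1.5042  5.3463] q6 -0.16
shift units [ 0.0143 -0.9015 -0.0052] len mm 108 turn ry 0.0009
```

View pics/w2.png

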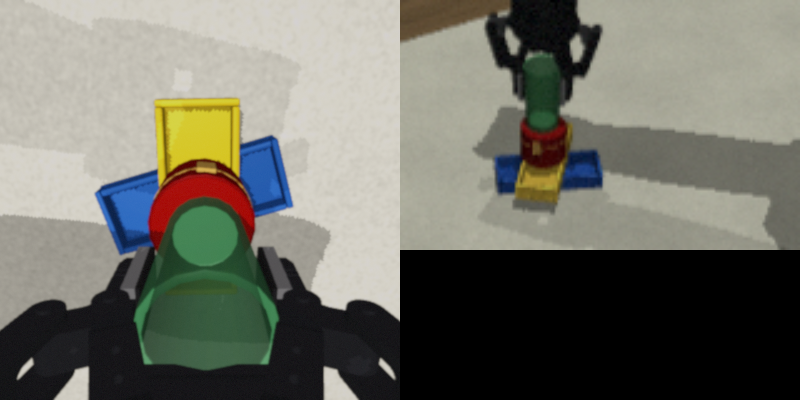

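The tumbler is held squarely: the foot is seen at crop (205,235), and the opening of about 45 mm fits its diameter. The pile beneath is undisturbed. I lift and carry it to the coaster.

Call:
send_rows --plan '[[[0,-0.02,0],[0,0,0]],[[0,-0.05,0],[0,0,0]],[[0,-0.08,0],[0,0,0]],[[0,-0.1,0],[0,0,0]],[[0,-0.1,0],[0,0,0]],[[0,-0.1,0],[0,0,0]],[[0,-0.1,0],[0,0,0]],[[0,-0.1,0],[0,0,0]],[[0,-0.08,0],[0,0,0]],[[0,-0.05,0],[0,0,0]],[[0,-0.02,0],[0,0,0]]]'

```text
time: 7.7
eef_pos: [0.386, -0.303, 0.233]
tcp_rot: [0.295, -0.642, 0.643, -0.295]
contact_force: [-0.4, -1.1, -1.5]
opening: 0.532
```

Call:
send_rows --plan '[[[-0.05,0,0.02],[0,0,0]],[[-0.1,0,0.04],[0,0,0]],[[-0.18,0,0.07],[0,0,0]],[[-0.24,0,0.09],[0,0,0]],[[-0.27,0,0.1],[0,0,0]],[[-0.27,0,0.1],[0,0,0]],[[-0.27,0,0.1],[0,0,0]],[[-0.24,0,0.09],[0,0,0]],[[-0.18,0,0.07],[0,0,0]],[[-0.1,0,0.04],[0,0,0]],[[-0.06,0,0.02],[0,0,0]],[[0,0,0],[0,0,0]]]'

```text
time: 8.9
eef_pos: [0.6068, -0.1818, 0.2315]
tcp_rot: [-0.296, 0.643, -0.642, 0.295]
contact_force: [0.3, -0.9, -1.6]
opening: 0.532
```

```bash
python3 - <<'E'
from h import *
to(.606,-.182,.12,-41)
C={n:cam(n) for n in("wrist","scene")}
w=C["wrist"]; cv2.imwrite('pics/w3.png',w['img'])
for b in blobs(w["img"],"cork",200):
    P=onz(w,b[:,0],.005)[:,:2].astype(np.float32); print("cork",cen(b),cv2.minEnclosingCircle(P), "fit",cv2.fitEllipse(P*1000) )
b=blobs(C["scene"]["img"],"yellow",100); print([cen(x) for x in b])
E
```

```text
t 8.9 pos [ 0.6068 -0.1818  0.2315] yaw -40.64 tilt 0.06 open 0.532 F [ 0.336  -0.8792 -1.5587] q6 0.26
shift units [ 0.0053  0.9292 -0.0027] len mm 112 turn ry 0.001
cork [325.6831 162.9424] ((0.6060163378715515, -0.18150268495082855), 0.04454237222671509) fit ((607.4188232421875, -179.65200805664062), (82.19900512695312, 89.31314849853516), 49.06071090698242)
[array([338.5765, 271.9489]), array([314.9198, 133.0529])]
```

View pics/w3.png

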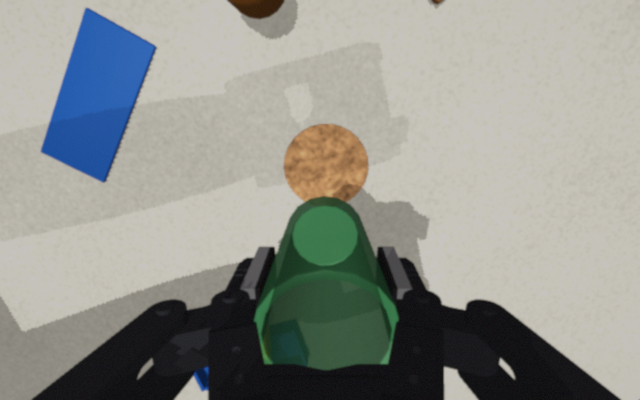

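The wrist view shows the coaster at (326,163), which maps to (0.606, -0.1815) with radius 44.5 mm. The tumbler's foot is at (325,235), as expected for a centred grip. I lower it.

Call:
send_rows --plan '[[[0,0.06,0],[0,0,0]],[[0,0.14,0],[0,0,0]],[[0,0.18,0],[0,0,0]],[[0,0.18,0],[0,0,0]],[[0,0.18,0],[0,0,0]],[[0,0.18,0],[0,0,0]],[[0,0.18,0],[0,0,0]],[[0,0.14,0],[0,0,0]],[[0,0.1,0],[0,0,0]],[[0,0.06,0],[0,0,0]],[[0,0.03,0],[0,0,0]],[[0,0.02,0],[0,0,0]]]'

```text
time: 10.2
eef_pos: [0.607, -0.1826, 0.0585]
tcp_rot: [0.295, -0.642, 0.643, -0.295]
contact_force: [-0.3, -0.1, -1.6]
opening: 0.533
```

Call:
send_rows --plan '[[[0,0.01,0],[0,0,0]],[[0,0.01,0],[0,0,0]],[[0,0,0],[0,0,0]]]'

```text
time: 10.5
eef_pos: [0.6068, -0.1825, 0.0562]
tcp_rot: [0.295, -0.642, 0.643, -0.295]
contact_force: [0.2, -0.6, -1.3]
opening: 0.536
```

Call:
send_rows --plan '[[[0,0.01,0],[0,0,0]],[[0,0.01,0],[0,0,0]],[[0,0,0],[0,0,0]]]'

```text
time: 10.8
eef_pos: [0.6064, -0.1823, 0.0532]
tcp_rot: [-0.295, 0.643, -0.643, 0.295]
contact_force: [0.1, -0.4, -1.3]
opening: 0.533
```

Call:
send_rows --plan '[[[0,0.008,0],[0,0,0]],[[0,0.008,0],[0,0,0]],[[0,0,0],[0,0,0]]]'

```text
time: 11.1
eef_pos: [0.6067, -0.1823, 0.052]
tcp_rot: [-0.295, 0.643, -0.643, 0.295]
contact_force: [-1.7, 1.9, 3.1]
opening: 0.528
```

Contact is felt (+4 N) at the expected height. I release and retreat.

Call:
send_rows --plan '[[[0,0,0],[0,0,0]],[[0,0,0],[0,0,0]],[[0,0,0],[0,0,0]],[[0,0,0],[0,0,0]],[[0,0,0],[0,0,0]],[[0,-0.05,0],[0,0,0]],[[0,-0.1,0],[0,0,0]],[[0,-0.2,0],[0,0,0]],[[0,-0.2,0],[0,0,0]],[[0,-0.3,0],[0,0,0]],[[0,-0.3,0],[0,0,0]],[[0,-0.2,0],[0,0,0]]]' --gripper 0

```text
time: 12.3
eef_pos: [0.6076, -0.1828, 0.2183]
tcp_rot: [0.294, -0.641, 0.644, -0.296]
contact_force: [0.9, 0.3, 0.1]
opening: 0.998
```

Call:
send_rows --plan '[[[0.05,0,-0.02],[0,0,0]],[[0.1,0,-0.04],[0,0,0]],[[0.18,0,-0.07],[0,0,0]],[[0.24,0,-0.09],[0,0,0]],[[0.27,0,-0.1],[0,0,0]],[[0.27,0,-0.1],[0,0,0]],[[0.27,0,-0.1],[0,0,0]],[[0.24,0,-0.09],[0,0,0]],[[0.18,0,-0.07],[0,0,0]],[[0.1,0,-0.04],[0,0,0]],[[0.06,0,-0.02],[0,0,0]],[[0,0,0],[0,0,0]]]'

```text
time: 13.5
eef_pos: [0.3852, -0.3028, 0.2127]
tcp_rot: [-0.295, 0.643, -0.642, 0.295]
contact_force: [-0.0, 0.4, 0.4]
opening: 0.997
```

```bash
python3 - <<'E'
from h import *
to(.384,-.302,.24,-41)
C={n:cam(n) for n in("wrist","scene","top")}
cv2.imwrite('pics/w4.png',np.vstack([np.hstack([C["wrist"]['img'][60:320,170:470],cv2.resize(C["top"]["img"][230:310,390:470],(260,260))]),np.hstack([cv2.resize(C["scene"]["img"][60:190,250:350],(300,390)),cv2.resize(C["top"]["img"][160:225,350:415],(260,390))])]))
for n,k in(("wrist","red"),("top","red"),("wrist","yellow"),("wrist","blue")):
    c=C[n]
    for b in blobs(c["img"],k,100)[:3]: print(n,k,cen(b),cv2.contourArea(b),cv2.boundingRect(b),onz(c,[cen(b)],{"red":.09,"yellow":.044,"blue":.022}[k]))
E
```

```text
t 13.5 pos [ 0.3852 -0.3028  0.2127] yaw -40.75 tilt 0.07 open 0.997 F [-0.0148  0.4479  0.3508] q6 -0.16
shift units [ 0.0012 -0.2274 -0.0119] len mm 27 turn ry 0.0007
wrist red [323.621  186.0093] 4318.5 (286, 149, 76, 75) [[ 0.3878 -0.2962  0.09  ]]
top red [435.0847 274.9109] 419.0 (423, 263, 25, 24) [[ 0.3858 -0.296   0.09  ]]
wrist yellow [320.5932 121.9228] 3110.0 (289, 96, 64, 67) [[ 0.4143 -0.2611  0.044 ]]
wrist yellow [322.5291 234.6034] 1488.0 (294, 213, 58, 37) [[ 0.3477 -0.3405  0.044 ]]
wrist blue [268.3319 185.4062] 2064.0 (242, 153, 50, 66) [[ 0.3353 -0.2746  0.022 ]]
wrist blue [372.5234 157.4858] 1717.0 (353, 127, 42, 63) [[ 0.4283 -0.3188  0.022 ]]
```

View pics/w4.png

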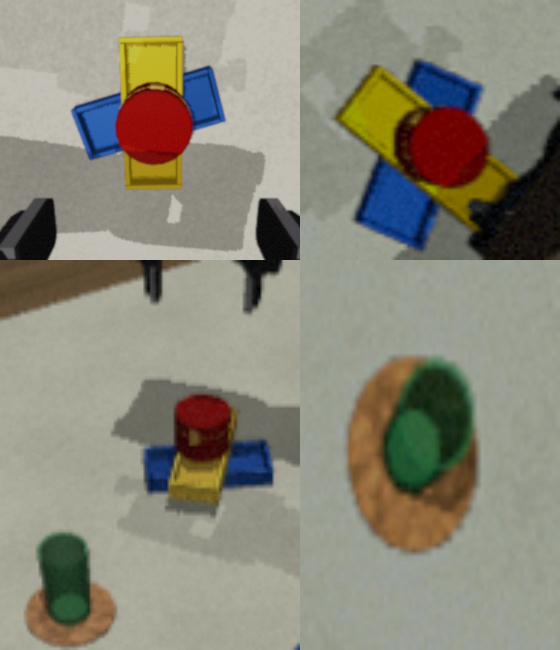

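The red lid shows as a circle centred at crop (154,126), which is (324,186) in the full wrist image and maps to about (0.387, -0.296). The plates beneath are undisturbed. In the lower right and left crops the tumbler stands upright in the middle of the coaster.

Call:
send_rows --plan '[[[-0.05,0,-0.026],[0,0,0]],[[0,0.1,0],[0,0,0]],[[0,0.14,0],[0,0,0]],[[0,0.16,0],[0,0,0]],[[0,0.16,0],[0,0,0]],[[0,0.16,0],[0,0,0]],[[0,0.15,0],[0,0,0]],[[0,0.12,0],[0,0,0]],[[0,0.1,0],[0,0,0]],[[0,0.06,0],[0,0,0]],[[0,0.04,0],[0,0,0]],[[0,0,0],[0,0,0]]]'

```text
time: 14.85
eef_pos: [0.3873, -0.296, 0.0701]
tcp_rot: [-0.295, 0.643, -0.642, 0.295]
contact_force: [-0.5, 0.6, 0.3]
opening: 0.997
```

```bash
python3 - <<'E'
from h import *
to(.387,-.296,.070,-41)
C={n:cam(n) for n in("wrist","scene","top")}
w=C["wrist"]; b=blobs(w["img"],"red",100)[0]; print(cen(b),cv2.boundingRect(b),proj(w,[.387,-.296,.09]))
x,y,ww,hh=cv2.boundingRect(b); print("width mm if .09:",ww/w["fx"]*(w["world_from_camera"][2,3]-.09)*1000)
cv2.imwrite('pics/w5.png',np.hstack([w["img"][100:400,130:530],cv2.resize(C["scene"]["img"][70:160,260:380],(400,300))]))
E
```

```text
t 14.8 pos [ 0.3873 -0.296   0.0701] yaw -40.68 tilt 0.04 open 0.997 F [-0.5497  0.6295  0.3147] q6 -0.15
shift units [ 0.0017  0.0013 -0.0021] len mm 0 turn ry 0.0009
[328.1091 298.8388] (250, 224, 157, 147) [326.3735 306.047 ]
width mm if .09: 49.81061777987014
```

View pics/w5.png

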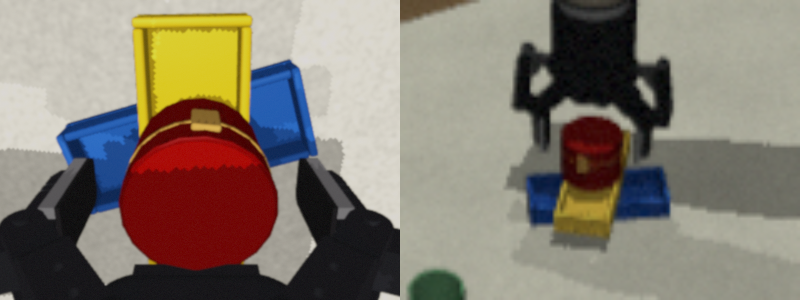

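The box sits between the open fingers, circle centre column about 329 against 326 predicted, so about 1 mm off. I close the gripper.

Call:
send_rows --plan '[[[0,0,0],[0,0,0]],[[0,0,0],[0,0,0]],[[0,0,0],[0,0,0]],[[0,0,0],[0,0,0]],[[0,0,0],[0,0,0]],[[0,0,0],[0,0,0]],[[0,0,0],[0,0,0]],[[0,0,0],[0,0,0]]]' --gripper 1 --grip_force 30

```text
time: 15.8
eef_pos: [0.3878, -0.2967, 0.0714]
tcp_rot: [0.295, -0.642, 0.643, -0.295]
contact_force: [-1.4, 0.3, 5.2]
opening: 0.689
```

Call:
send_rows --plan '[[[0,-0.01,0],[0,0,0]],[[0,-0.02,0],[0,0,0]],[[0,-0.04,0],[0,0,0]],[[0,-0.08,0],[0,0,0]],[[0,-0.12,0],[0,0,0]],[[0,-0.15,0],[0,0,0]],[[0,-0.15,0],[0,0,0]],[[0,-0.12,0],[0,0,0]],[[0,-0.08,0],[0,0,0]],[[0,-0.04,0],[0,0,0]],[[0,-0.02,0],[0,0,0]],[[0,0,0],[0,0,0]]]'

```text
time: 17.0
eef_pos: [0.3873, -0.2961, 0.1699]
tcp_rot: [-0.295, 0.643, -0.642, 0.295]
contact_force: [-0.1, 0.4, -0.9]
opening: 0.695
```

```bash
python3 - <<'E'
from h import *
to(.5,0,.17,-41)
C={n:cam(n) for n in("wrist","top","scene")}
w=C["wrist"]; 
cv2.imwrite('pics/w6.png',np.hstack([w["img"][0:400,130:530],cv2.resize(C["scene"]["img"][70:170,270:370],(400,400))]))
E
```

```text
t 17.0 pos [ 0.3873 -0.2961  0.1699] yaw -40.69 tilt 0.03 open 0.695 F [-0.094   0.4013 -0.8995] q6 -0.15
shift units [-2.4834 -0.     -0.8959] len mm 317 turn ry 0.0009
```

View pics/w6.png

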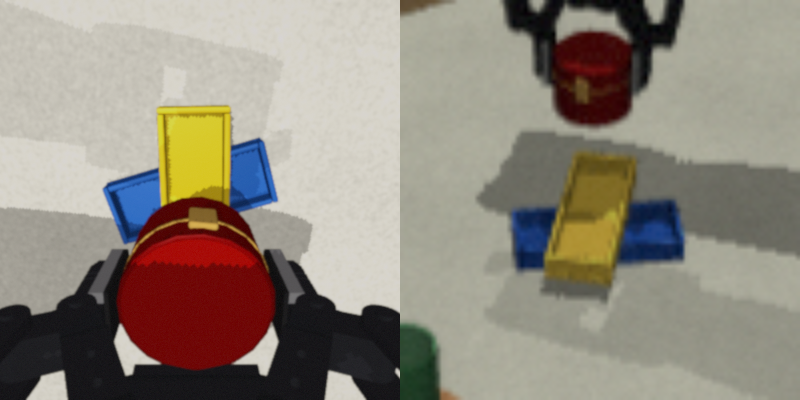

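The box hangs upright in the jaws (crop (197,300)) and both plates stay put. I carry it to the stand by way of (0.5, 0).

Call:
send_rows --plan '[[[-0.08,0,-0.03],[0,0,0]],[[-0.16,0,-0.06],[0,0,0]],[[-0.22,0,-0.08],[0,0,0]],[[-0.25,0,-0.09],[0,0,0]],[[-0.25,0,-0.09],[0,0,0]],[[-0.25,0,-0.09],[0,0,0]],[[-0.25,0,-0.09],[0,0,0]],[[-0.25,0,-0.09],[0,0,0]],[[-0.25,0,-0.09],[0,0,0]],[[-0.25,0,-0.09],[0,0,0]],[[-0.25,0,-0.09],[0,0,0]]]'

```text
time: 18.25
eef_pos: [0.4988, -0.0007, 0.1699]
tcp_rot: [-0.295, 0.643, -0.642, 0.295]
contact_force: [-0.0, -0.6, -1.5]
opening: 0.695
```

Call:
send_rows --plan '[[[-0.16,0,-0.25],[0,0,0]],[[-0.16,0,-0.25],[0,0,0]],[[-0.16,0,-0.25],[0,0,0]],[[-0.16,0,-0.25],[0,0,0]],[[-0.16,0,-0.25],[0,0,0]],[[-0.16,0,-0.25],[0,0,0]],[[-0.16,0,-0.25],[0,0,0]],[[-0.16,0,-0.25],[0,0,0]],[[-0.12,0,-0.18],[0,0,0]],[[-0.08,0,-0.11],[0,0,0]],[[-0.04,0,-0.06],[0,0,0]],[[0,0,0],[0,0,0]]]'

```text
time: 19.45
eef_pos: [0.4032, 0.3202, 0.1699]
tcp_rot: [-0.296, 0.642, -0.642, 0.295]
contact_force: [0.3, -0.4, -1.2]
opening: 0.693
```

```bash
python3 - <<'E'
from h import *
to(.405,.3225,.17,-41)
w=cam("wrist"); s=get_state()
hsv=cv2.cvtColor(w["img"],cv2.COLOR_BGR2HSV)
for k in("dark","red"):
  for b in blobs(w["img"],k,800)[:4]:
    P=onz(w,b[:,0],.008)[:,:2].astype(np.float32); print(k,cen(b),cv2.boundingRect(b),cv2.contourArea(b),cv2.minEnclosingCircle(P))
    if k=="red":
        for dz in(.0186,): P=onz(w,b[:,0],s["eef_pos"][2]+dz)[:,:2].astype(np.float32); print(" lid",cv2.minEnclosingCircle(P))
cv2.imwrite('pics/w7.png',w["img"])
E
```

```text
t 19.4 pos [0.4032 0.3202 0.1699] yaw -40.58 tilt 0.04 open 0.693 F [ 0.257  -0.4287 -1.1663] q6 1.18
shift units [-0.0247 -0.0011 -0.0011] len mm 3 turn ry 0.0012
dark [329.015  310.9579] (245, 222, 162, 148) 12743.5 ((0.3238593637943268, 0.22939713299274445), 0.08387275785207748)
dark [325.6424 173.9582] (266, 120, 121, 125) 9171.5 ((0.3921649754047394, 0.3072938621044159), 0.06981028616428375)
red [325.5967 297.1652] (246, 223, 159, 148) 17696.0 ((0.3232395648956299, 0.2294854372739792), 0.08331166207790375)
 lid ((0.4031202793121338, 0.3215186297893524), 0.03162088245153427)
red [324.6332 212.7123] (268, 196, 116, 45) 1420.0 ((0.3669930696487427, 0.27922043204307556), 0.05303247272968292)
 lid ((0.4196942448616028, 0.3403584361076355), 0.02015102282166481)
```

View pics/w7.png

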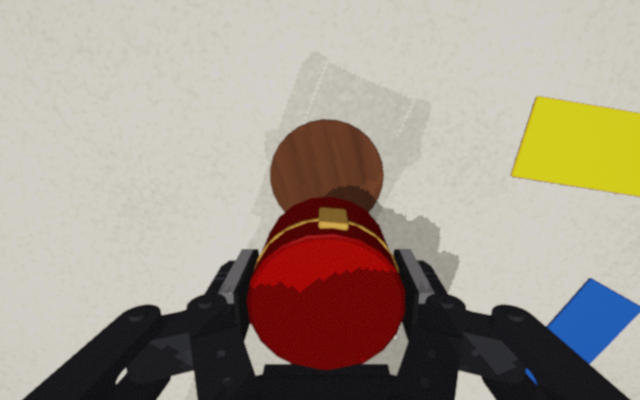

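The stand is centred near (327,174) (columns 271 to 383, top row 120) and the lid near (327,297). Circle fits on the clean arcs follow.

```bash
cat >> h.py <<'E'
def circ(P,r=None):
    from scipy.optimize import least_squares
    f=(lambda v:np.hypot(P[:,0]-v[0],P[:,1]-v[1])-(v[2] if r is None else r))
    q=least_squares(f,[*P.mean(0),r or .04],loss="soft_l1",f_scale=.001); return q.x,np.sqrt(np.mean(q.fun**2))
E
python3 - <<'E'
from h import *
w=cam("wrist"); s=get_state()
b=[x for x in blobs(w["img"],"dark",800) if cv2.boundingRect(x)[1]<150][0][:,0]; b=b[b[:,1]<185]
P=onz(w,b,.008)[:,:2]; print("stand",circ(P),circ(P,.05))
b=np.vstack([x[:,0] for x in blobs(w["img"]|0,"red",800)[:1]]); b=b[(b[:,1]>290)]
P=onz(w,b,s["eef_pos"][2]+.0186)[:,:2]; print("lid",circ(P),circ(P,.03))
print(s["eef_pos"])
E
```

```text
stand (array([0.4061, 0.3242, 0.0475]), np.float64(0.001606113480748625)) (array([0.4039, 0.3221, 0.05  ]), np.float64(0.002516957985668892))
lid (array([0.4027, 0.3192, 0.029 ]), np.float64(0.00025544794533876615)) (array([0.4034, 0.3201, 0.03  ]), np.float64(0.0006001048496060902))
[0.4038 0.319  0.1699]
```

Call:
send_rows --plan '[[[-0.03,0.05,-0.01],[0,0,0]],[[0,0.1,0],[0,0,0]],[[0,0.14,0],[0,0,0]],[[0,0.16,0],[0,0,0]],[[0,0.16,0],[0,0,0]],[[0,0.15,0],[0,0,0]],[[0,0.12,0],[0,0,0]],[[0,0.09,0],[0,0,0]],[[0,0.05,0],[0,0,0]],[[0,0.03,0],[0,0,0]],[[0,0.02,0],[0,0,0]],[[0,0,0],[0,0,0]]]'

```text
time: 20.75
eef_pos: [0.4056, 0.3231, 0.0421]
tcp_rot: [-0.295, 0.643, -0.643, 0.295]
contact_force: [-0.6, -0.5, -1.1]
opening: 0.691
```

Call:
send_rows --plan '[[[0,0.01,0],[0,0,0]],[[0,0.01,0],[0,0,0]],[[0,0,0],[0,0,0]]]'

```text
time: 21.05
eef_pos: [0.4055, 0.323, 0.0396]
tcp_rot: [-0.295, 0.643, -0.643, 0.295]
contact_force: [-0.5, 0.4, -1.5]
opening: 0.693
```

Call:
send_rows --plan '[[[0,0.01,0],[0,0,0]],[[0,0.01,0],[0,0,0]],[[0,0,0],[0,0,0]]]'

```text
time: 21.35
eef_pos: [0.4053, 0.3228, 0.0368]
tcp_rot: [0.295, -0.643, 0.643, -0.295]
contact_force: [-0.5, -0.5, -0.6]
opening: 0.693
```

Call:
send_rows --plan '[[[0,0.008,0],[0,0,0]],[[0,0.006,0],[0,0,0]],[[0,0,0],[0,0,0]]]'

```text
time: 21.65
eef_pos: [0.4054, 0.3229, 0.0354]
tcp_rot: [0.295, -0.643, 0.643, -0.295]
contact_force: [-0.9, -0.1, 0.1]
opening: 0.692
```

Call:
send_rows --plan '[[[0,0.006,0],[0,0,0]],[[0,0.003,0],[0,0,0]],[[0,0,0],[0,0,0]]]'

```text
time: 21.95
eef_pos: [0.4055, 0.3229, 0.0354]
tcp_rot: [0.295, -0.643, 0.643, -0.295]
contact_force: [-3.9, -2.6, 7.9]
opening: 0.689
```

The box is seated (+9 N change). I release, rise and go back over the pile.

Call:
send_rows --plan '[[[0,0,0],[0,0,0]],[[0,0,0],[0,0,0]],[[0,0,0],[0,0,0]],[[0,0,0],[0,0,0]],[[0,0,0],[0,0,0]],[[0,-0.05,0],[0,0,0]],[[0,-0.1,0],[0,0,0]],[[0,-0.2,0],[0,0,0]],[[0,-0.3,0],[0,0,0]],[[0,-0.35,0],[0,0,0]],[[0,-0.35,0],[0,0,0]],[[0,-0.3,0],[0,0,0]]]' --gripper 0

```text
time: 23.15
eef_pos: [0.4056, 0.3231, 0.2361]
tcp_rot: [-0.294, 0.643, -0.643, 0.296]
contact_force: [0.1, 0.2, -0.1]
opening: 1.003
```

Call:
send_rows --plan '[[[0.06,0,0.1],[0,0,0]],[[0.12,0,0.2],[0,0,0]],[[0.18,0,0.28],[0,0,0]],[[0.2,0,0.31],[0,0,0]],[[0.2,0,0.31],[0,0,0]],[[0.2,0,0.31],[0,0,0]],[[0.2,0,0.31],[0,0,0]],[[0.2,0,0.31],[0,0,0]],[[0.16,0,0.22],[0,0,0]]]'

```text
time: 24.05
eef_pos: [0.5004, -0.002, 0.2325]
tcp_rot: [0.294, -0.643, 0.643, -0.295]
contact_force: [-0.1, 0.8, -0.3]
opening: 1.001
```

Call:
send_rows --plan '[[[0.25,0,0.09],[0,0,0]],[[0.25,0,0.09],[0,0,0]],[[0.25,0,0.09],[0,0,0]],[[0.25,0,0.09],[0,0,0]],[[0.25,0,0.09],[0,0,0]],[[0.25,0,0.09],[0,0,0]],[[0.25,0,0.09],[0,0,0]],[[0.25,0,0.09],[0,0,0]],[[0.25,0,0.09],[0,0,0]],[[0.16,0,0.05],[0,0,0]],[[0.08,0,0.03],[0,0,0]],[[0,0,0],[0,0,0]]]'

```text
time: 25.25
eef_pos: [0.3859, -0.2961, 0.2322]
tcp_rot: [-0.294, 0.643, -0.643, 0.294]
contact_force: [0.3, -0.0, -0.1]
opening: 0.998
```

```bash
cat >> h.py <<'E'
def rect(P):
    r=cv2.minAreaRect((P*1000).astype(np.float32)); q=cv2.boxPoints(r); e,f=q[1]-q[0],q[2]-q[1]
    if np.linalg.norm(e)<np.linalg.norm(f): e=f
    return np.array(r[0]),np.array(sorted(r[1])),(np.degrees(np.arctan2(e[1],e[0])))%180
E
python3 - <<'E'
from h import *
to(.382,-.298,.17,-41)
C={n:cam(n) for n in("wrist","scene","top")}; w,T=C["wrist"],C["top"]
b=blobs(w["img"],"yellow",2000)
for x in b: print("yel",cv2.boundingRect(x),rect(onz(w,x[:,0],.044)[:,:2]))
for x in blobs(w["img"],"blue",500): print("blue",cv2.boundingRect(x),cen(x))
for k in("red","dark"):
    for x in blobs(T["img"],k,200):
        if 150<cen(x)[0]<230 and cen(x)[1]>200: print(k,cv2.boundingRect(x),onz(T,[cen(x)],.054 if k=="red" else .008), circ(onz(T,x[:,0],.054 if k=="red" else .008)[:,:2]))
cv2.imwrite('pics/w8.png',np.hstack([w["img"][40:400,130:530],cv2.resize(T["img"][240:300,155:215],(360,360))]))
E
```

```text
t 25.2 pos [ 0.3859 -0.2961  0.2322] yaw -40.8 tilt 0.01 open 0.998 F [ 0.3309 -0.0491 -0.0992] q6 -0.15
shift units [ 0.0331  0.5186 -0.0144] len mm 62 turn ry 0.0006
yel (296, 102, 59, 144) (array([ 383.3545, -298.4582]), array([ 53.5695, 139.5847]), np.float32(50.252064))
blue (250, 156, 48, 62) [276.9506 185.8312]
blue (355, 130, 39, 62) [371.7619 161.3638]
red (169, 258, 25, 25) [[0.4036 0.3214 0.054 ]] (array([0.4038, 0.3214, 0.0289]), np.float64(0.0009046067340955123))
dark (168, 250, 39, 39) [[0.4046 0.3217 0.008 ]] (array([0.4049, 0.3216, 0.0473]), np.float64(0.0008707114693033743))
```

View pics/w8.png

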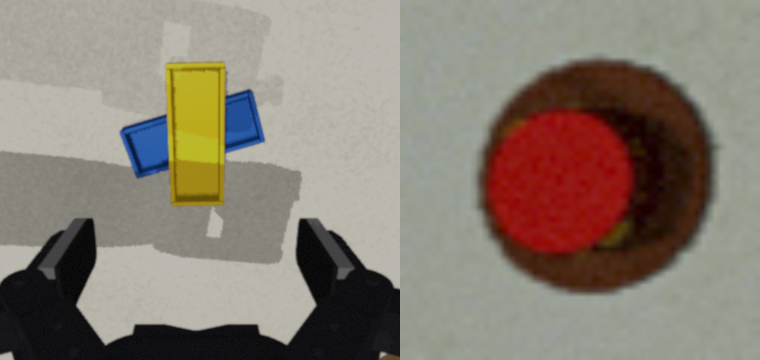

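The yellow plate is centred at (0.3834, -0.2985), measures 53.6 x 139.6 mm at z = 44 mm, and its long axis is at 50.3 deg. In the right crop the box is within about 1 mm of the stand's centre by circle fit (its apparent shift is parallax). I descend onto the yellow plate.

Call:
send_rows --plan '[[[0.03,0.1,0],[0,-0.003,0]],[[0,0.2,0],[0,0,0]],[[0,0.22,0],[0,0,0]],[[0,0.22,0],[0,0,0]],[[0,0.22,0],[0,0,0]],[[0,0.2,0],[0,0,0]],[[0,0.15,0],[0,0,0]],[[0,0.12,0],[0,0,0]],[[0,0.08,0],[0,0,0]],[[0,0.05,0],[0,0,0]],[[0,0.02,0],[0,0,0]],[[0,0,0],[0,0,0]]]'

```text
time: 26.6
eef_pos: [0.3843, -0.2982, 0.0427]
tcp_rot: [0.301, -0.64, 0.64, -0.301]
contact_force: [0.5, -0.2, -0.0]
opening: 0.998
```

Call:
send_rows --plan '[[[0,0,0],[0,0,0]],[[0,0,0],[0,0,0]],[[0,0,0],[0,0,0]],[[0,0,0],[0,0,0]],[[0,0,0],[0,0,0]],[[0,0,0],[0,0,0]],[[0,0,0],[0,0,0]],[[0,0,0],[0,0,0]]]' --gripper 1 --grip_force 30

```text
time: 27.4
eef_pos: [0.3846, -0.2988, 0.0435]
tcp_rot: [0.301, -0.639, 0.64, -0.301]
contact_force: [-1.2, 0.6, 6.1]
opening: 0.622
```

```bash
python3 - <<'E'
from h import *
to(.382,-.298,.17,-41)
C={n:cam(n) for n in("wrist","scene")}; w=C["wrist"]
cv2.imwrite('pics/w9.png',np.hstack([w["img"][0:400,130:530],cv2.resize(C["scene"]["img"][80:160,280:360],(400,400))]))
E
```

```text
t 27.4 pos [ 0.3846 -0.2988  0.0435] yaw -39.61 tilt 0.08 open 0.622 F [-1.1564  0.5788  6.1264] q6 -0.18
shift units [ 0.0094 -1.0539 -0.0194] len mm 126 turn ry 0.0039
```

View pics/w9.png

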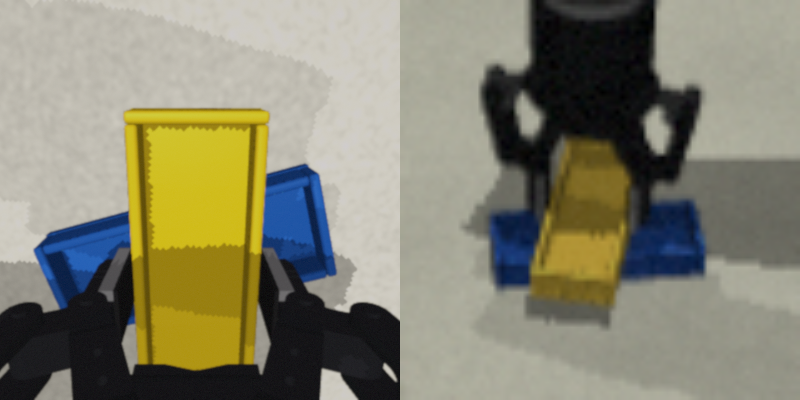

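The pads bear evenly on both long walls of the yellow plate and the opening of about 53 mm fits its width. The blue plate underneath is unmoved. I lift and carry.

Call:
send_rows --plan '[[[0,-0.01,0],[0,0,0]],[[0,-0.02,0],[0,0,0]],[[0,-0.04,0],[0,0,0]],[[0,-0.08,0],[0,0,0]],[[0,-0.14,0],[0,0,0]],[[0,-0.18,0],[0,0,0]],[[0,-0.18,0],[0,0,0]],[[0,-0.15,0],[0,0,0]],[[0,-0.1,0],[0,0,0]],[[0,-0.06,0],[0,0,0]],[[0,-0.03,0],[0,0,0]],[[0,0,0],[0,0,0]]]'

```text
time: 28.7
eef_pos: [0.3841, -0.2981, 0.1614]
tcp_rot: [-0.301, 0.64, -0.64, 0.301]
contact_force: [0.6, -0.1, -1.2]
opening: 0.617
```

```bash
python3 - <<'E'
from h import *
to(.606,.181,.16,40.5)
C={n:cam(n) for n in("wrist","scene")}; w=C["wrist"]
for x in blobs(w["img"],"yellow",2000): print("yel",cv2.boundingRect(x))
for k in("blue","yellow"):
  for x in blobs(C["scene"]["img"],k,50)[:4]: print(k,cv2.boundingRect(x),cen(x))
E
```

```text
t 28.7 pos [ 0.3841 -0.2981  0.1614] yaw -39.61 tilt 0.01 open 0.617 F [ 0.6307 -0.0653 -1.2345] q6 -0.18
shift units [-4.2551  0.0118 -1.1203] len mm 528 turn ry -0.2225
yel (254, 108, 146, 263)
blue (539, 59, 101, 85) [588.4523 100.0643]
blue (321, 185, 51, 44) [346.2903 206.4444]
blue (298, 120, 43, 17) [318.907  128.2621]
yellow (304, 251, 69, 43) [338.5484 271.9522]
yellow (306, 77, 21, 34) [317.3291  95.0634]
```

Call:
send_rows --plan '[[[-0.06,0,-0.02],[0,0,0]],[[-0.12,0,-0.03],[0,0,0]],[[-0.2,0,-0.05],[0,0,0]],[[-0.28,0,-0.07],[0,0,0]],[[-0.3,0,-0.08],[0,0,0]],[[-0.3,0,-0.08],[0,0,0]],[[-0.3,0,-0.08],[0,0,0]],[[-0.3,0,-0.08],[0,0,0]],[[-0.3,0,-0.08],[0,0,0]],[[-0.3,0,-0.08],[0,0,0]],[[-0.3,0,-0.08],[0,0,0]]]'

```text
time: 29.9
eef_pos: [0.5278, 0.0157, 0.1611]
tcp_rot: [-0.301, 0.64, -0.639, 0.301]
contact_force: [0.0, 0.1, -0.8]
opening: 0.625
```

Call:
send_rows --plan '[[[-0.3,0,-0.08],[0,0,0]],[[-0.3,0,-0.08],[0,0,0]],[[-0.28,0,-0.07],[0,0,0]],[[-0.25,0,-0.07],[0,0,0]],[[-0.18,0,-0.05],[0,0,0]],[[-0.12,0,-0.03],[0,0,0]],[[-0.06,0,-0.02],[0,0,0]],[[0,0,0],[0,0,0]]]'

```text
time: 30.7
eef_pos: [0.6045, 0.182, 0.1611]
tcp_rot: [-0.302, 0.64, -0.64, 0.301]
contact_force: [0.5, -0.4, -0.8]
opening: 0.619
```

Call:
send_rows --plan '[[[0,0,0],[0,-0.01,0]],[[0,0,0],[0,-0.02,0]],[[0,0,0],[0,-0.02,0]],[[0,0,0],[0,-0.022,0]],[[0,0,0],[0,-0.022,0]],[[0,0,0],[0,-0.022,0]],[[0,0,0],[0,-0.022,0]],[[0,0,0],[0,-0.022,0]],[[0,0,0],[0,-0.022,0]],[[0,0,0],[0,-0.02,0]],[[0,0,0],[0,-0.015,0]],[[0,0,0],[0,-0.005,0]]]'

```text
time: 31.9
eef_pos: [0.6044, 0.1799, 0.1614]
tcp_rot: [0.642, -0.297, 0.297, -0.642]
contact_force: [0.2, 0.6, -1.1]
opening: 0.622
```

```bash
python3 - <<'E'
from h import *
to(.606,.181,.1,40.5); s=get_state(); print(s["eef_pos"])
C={n:cam(n) for n in("wrist","top","scene")}; w,T=C["wrist"],C["top"]
for x in blobs(w["img"],"yellow",500): print("yel",cv2.boundingRect(x))
cv2.imwrite('pics/w10.png',np.hstack([w["img"][0:400,130:530],cv2.resize(C["scene"]["img"][210:310,290:390],(400,400))]))
E
```

```text
t 31.9 pos [0.6044 0.1799 0.1614] yaw 40.36 tilt 0.05 open 0.622 F [ 0.1504  0.6474 -1.0642] q6 -0.58
shift units [0.002  0.5115 0.0165] len mm 61 turn ry -0.0004
[0.6044 0.1799 0.1614]
yel (254, 90, 145, 281)
```

View pics/w10.png

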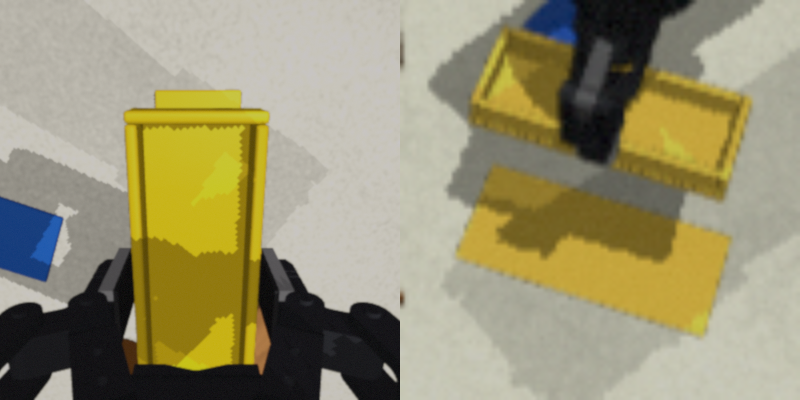

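The plate is centred over the mat: the mat's far edge at crop row 90 spans columns 155 to 241, and the plate's rim at row 108 spans 125 to 269. Residuals are about 1 to 2 mm. I lower it with a small correction.

Call:
send_rows --plan '[[[0.005,0.05,0.014],[0,0,0]],[[0,0.1,0],[0,0,0]],[[0,0.14,0],[0,0,0]],[[0,0.16,0],[0,0,0]],[[0,0.16,0],[0,0,0]],[[0,0.15,0],[0,0,0]],[[0,0.12,0],[0,0,0]],[[0,0.09,0],[0,0,0]],[[0,0.05,0],[0,0,0]],[[0,0.03,0],[0,0,0]],[[0,0.02,0],[0,0,0]],[[0,0,0],[0,0,0]]]'

```text
time: 33.25
eef_pos: [0.6068, 0.1819, 0.0334]
tcp_rot: [-0.642, 0.297, -0.297, 0.642]
contact_force: [0.1, -0.2, -0.5]
opening: 0.623
```

Call:
send_rows --plan '[[[0,0.01,0],[0,0,0]],[[0,0.01,0],[0,0,0]],[[0,0.01,0],[0,0,0]],[[0,0,0],[0,0,0]]]'

```text
time: 33.65
eef_pos: [0.6064, 0.1818, 0.0294]
tcp_rot: [0.642, -0.297, 0.297, -0.642]
contact_force: [0.0, -0.1, -0.4]
opening: 0.623
```

Call:
send_rows --plan '[[[0,0.01,0],[0,0,0]],[[0,0.005,0],[0,0,0]],[[0,0,0],[0,0,0]]]'

```text
time: 33.95
eef_pos: [0.6064, 0.1818, 0.0275]
tcp_rot: [0.642, -0.297, 0.297, -0.642]
contact_force: [0.3, 0.2, -1.1]
opening: 0.617
```

Call:
send_rows --plan '[[[0,0.008,0],[0,0,0]],[[0,0.008,0],[0,0,0]],[[0,0,0],[0,0,0]]]'

```text
time: 34.25
eef_pos: [0.6065, 0.1818, 0.0257]
tcp_rot: [0.642, -0.297, 0.297, -0.642]
contact_force: [0.5, 0.3, -0.4]
opening: 0.621
```

Call:
send_rows --plan '[[[0,0.006,0],[0,0,0]],[[0,0,0],[0,0,0]]]'

```text
time: 34.45
eef_pos: [0.6065, 0.1818, 0.0256]
tcp_rot: [0.642, -0.297, 0.297, -0.642]
contact_force: [-2.2, -0.9, 4.0]
opening: 0.619
```

Seated. I release, rise and return to the blue plate.

Call:
send_rows --plan '[[[0,0,0],[0,0,0]],[[0,0,0],[0,0,0]],[[0,0,0],[0,0,0]],[[0,0,0],[0,0,0]],[[0,0,0],[0,0,0]],[[0,-0.05,0],[0,0,0]],[[0,-0.1,0],[0,0,0]],[[0,-0.2,0],[0,0,0]],[[0,-0.3,0],[0,0,0]],[[0,-0.35,0],[0,0,0]],[[0,-0.35,0],[0,0,0]],[[0,-0.3,0],[0,0,0]]]' --gripper 0

```text
time: 35.65
eef_pos: [0.6069, 0.1819, 0.2272]
tcp_rot: [-0.641, 0.296, -0.298, 0.642]
contact_force: [-0.1, 0.3, -0.6]
opening: 1.001
```

Call:
send_rows --plan '[[[0.07,0,-0.15],[0,0,0]],[[0.13,0,-0.29],[0,0,0]],[[0.14,0,-0.31],[0,0,0]],[[0.14,0,-0.31],[0,0,0]],[[0.14,0,-0.31],[0,0,0]],[[0.14,0,-0.31],[0,0,0]],[[0.14,0,-0.31],[0,0,0]],[[0.14,0,-0.31],[0,0,0]],[[0.14,0,-0.31],[0,0,0]],[[0.14,0,-0.31],[0,0,0]],[[0.14,0,-0.31],[0,0,0]],[[0.14,0,-0.31],[0,0,0]]]'

```text
time: 36.85
eef_pos: [0.406, -0.2408, 0.2245]
tcp_rot: [0.642, -0.296, 0.298, -0.641]
contact_force: [0.6, -0.3, 0.4]
opening: 0.999
```

Call:
send_rows --plan '[[[0.14,0,-0.3],[0,-0.018,0]],[[0.07,0,-0.2],[0,-0.018,0]],[[0,0,0],[0,-0.018,0]],[[0,0,0],[0,-0.018,0]],[[0,0,0],[0,0,0]],[[0,0,0],[0,0,0]]]'

```text
time: 37.45
eef_pos: [0.38, -0.2988, 0.2238]
tcp_rot: [0.692, -0.146, 0.147, -0.692]
contact_force: [-0.7, 1.0, -0.3]
opening: 1.002
```

```bash
python3 - <<'E'
from h import *
C={n:cam(n) for n in("wrist","top")}; w,T=C["wrist"],C["top"]
for x in blobs(w["img"],"blue",2000)[:1]:
    c,sz,a=rect(onz(w,x[:,0],.022)[:,:2]); print("blue",cv2.boundingRect(x),c,sz,a); to(c[0]/1e3,c[1]/1e3,.025,(a+90)%180)
print("top:")
for x in blobs(T["img"],"yellow",800):
    if cen(x)[0]>100: print("yel",cv2.boundingRect(x),rect(onz(T,x[:,0],.026)[:,:2]),rect(onz(T,x[:,0],.004)[:,:2]))
cv2.imwrite('pics/w11.png',np.hstack([w["img"][0:400,130:530],cv2.resize(T["img"][158:228,209:279],(400,400))]))
E
```

```text
blue (297, 97, 57, 138) [ 377.7216 -298.7896] [ 52.4937 137.1881] 156.003
t 37.5 pos [ 0.38   -0.2986  0.2235] yaw 66.17 tilt 0.05 open 0.999 F [ 0.2966 -0.5235  0.4628] q6 -2.03
shift units [-0.0183  1.6542 -0.0085] len mm 199 turn ry 0.0005
top:
yel (214, 166, 60, 55) (array([601.162 , 176.1593]), array([ 67.6439, 151.4787]), np.float32(130.44278)) (array([605.098 , 179.8346]), array([ 69.1752, 154.9077]), np.float32(130.44275))
```

View pics/w11.png

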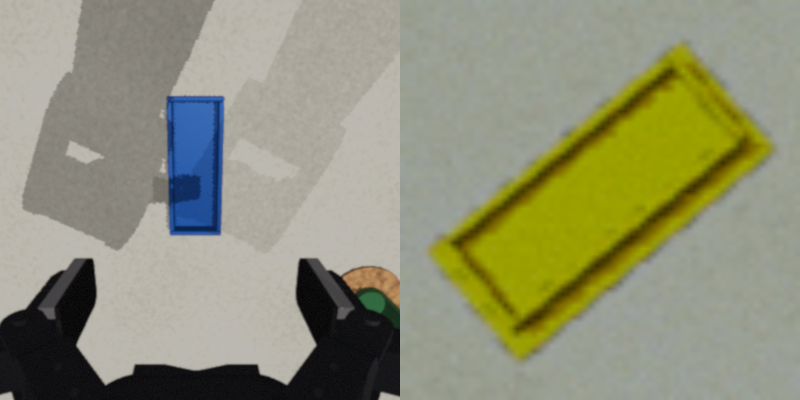

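The blue plate (crop columns 168 to 223, rows 97 to 235) lies alone, aligned with the jaws, centre (0.3777, -0.2988). The yellow plate in the right crop sits squarely inside its mat. I descend and grip.

Call:
send_rows --plan '[[[-0.018,0.1,-0.008],[0,0,0]],[[0,0.2,0],[0,0,0]],[[0,0.24,0],[0,0,0]],[[0,0.24,0],[0,0,0]],[[0,0.24,0],[0,0,0]],[[0,0.22,0],[0,0,0]],[[0,0.17,0],[0,0,0]],[[0,0.12,0],[0,0,0]],[[0,0.08,0],[0,0,0]],[[0,0.04,0],[0,0,0]],[[0,0.02,0],[0,0,0]],[[0,0,0],[0,0,0]]]'

```text
time: 38.75
eef_pos: [0.3777, -0.299, 0.0228]
tcp_rot: [0.692, -0.145, 0.146, -0.692]
contact_force: [0.7, 0.6, -0.3]
opening: 1.004
```

Call:
send_rows --plan '[[[0,0,0],[0,0,0]],[[0,0,0],[0,0,0]],[[0,0,0],[0,0,0]],[[0,0,0],[0,0,0]],[[0,0,0],[0,0,0]],[[0,0,0],[0,0,0]],[[0,0,0],[0,0,0]],[[0,0,0],[0,0,0]]]' --gripper 1 --grip_force 30

```text
time: 39.55
eef_pos: [0.378, -0.2992, 0.0235]
tcp_rot: [0.692, -0.145, 0.146, -0.692]
contact_force: [-0.2, 0.8, 6.4]
opening: 0.624
```

Call:
send_rows --plan '[[[0,-0.01,0],[0,0,0]],[[0,-0.02,0],[0,0,0]],[[0,-0.04,0],[0,0,0]],[[0,-0.08,0],[0,0,0]],[[0,-0.14,0],[0,0,0]],[[0,-0.18,0],[0,0,0]],[[0,-0.18,0],[0,0,0]],[[0,-0.15,0],[0,0,0]],[[0,-0.1,0],[0,0,0]],[[0,-0.06,0],[0,0,0]],[[0,-0.03,0],[0,0,0]],[[0,0,0],[0,0,0]]]'

```text
time: 40.75
eef_pos: [0.3774, -0.2987, 0.1414]
tcp_rot: [-0.692, 0.146, -0.146, 0.692]
contact_force: [0.2, -0.9, -1.2]
opening: 0.62
```

Call:
send_rows --plan '[[[-0.01,0,0.06],[0,0,0]],[[-0.02,0,0.14],[0,0,0]],[[-0.03,0,0.24],[0,0,0]],[[-0.04,0,0.3],[0,0,0]],[[-0.04,0,0.32],[0,0,0]],[[-0.04,0,0.32],[0,0,0]],[[-0.04,0,0.32],[0,0,0]],[[-0.04,0,0.32],[0,0,0]],[[-0.03,0,0.3],[0,0,0]],[[-0.02,0,0.22],[0,0,0]],[[-0.02,0,0.14],[0,0,0]],[[-0.01,0,0.06],[0,0,0]]]'

```text
time: 41.95
eef_pos: [0.4721, 0.0205, 0.1404]
tcp_rot: [-0.692, 0.146, -0.144, 0.692]
contact_force: [0.1, -1.2, -1.4]
opening: 0.621
```

Call:
send_rows --plan '[[[0,0,0],[0,-0.01,0]],[[0,0,0],[0,-0.015,0]],[[0,0,0],[0,-0.018,0]],[[0,0,0],[0,-0.02,0]],[[0,0,0],[0,-0.02,0]],[[0,0,0],[0,-0.018,0]],[[0,0,0],[0,-0.014,0]],[[0,0,0],[0,-0.007,0]],[[0,0,0],[0,0,0]],[[0,0,0],[0,0,0]]]'

```text
time: 42.95
eef_pos: [0.4723, 0.0184, 0.141]
tcp_rot: [-0.696, -0.123, 0.124, 0.696]
contact_force: [-0.9, -0.2, -0.6]
opening: 0.623
```

```bash
python3 - <<'E'
from h import *
to(.474,.0195,.1,110.2)
w=cam("wrist"); m=mask(w["img"],"blue")
for r in list(range(70,126,4)): 
    c=np.where(m[r])[0]; c=c[(c>200)&(c<460)]; print(r,(c.min(),c.max(),(c.min()+c.max())/2) if len(c) else None,end="; ")
E
```

```text
t 43.0 pos [0.4723 0.0184 0.141 ] yaw 110.07 tilt 0.05 open 0.623 F [-0.8714 -0.198  -0.6471] q6 -2.1
shift units [0.0167 0.3415 0.0038] len mm 41 turn ry -0.0004
70 None; 74 None; 78 None; 82 None; 86 None; 90 None; 94 (np.int64(280), np.int64(371), np.float64(325.5)); 98 (np.int64(280), np.int64(371), np.float64(325.5)); 102 (np.int64(280), np.int64(371), np.float64(325.5)); 106 (np.int64(279), np.int64(371), np.float64(325.0)); 110 (np.int64(255), np.int64(396), np.float64(325.5)); 114 (np.int64(255), np.int64(397), np.float64(326.0)); 118 (np.int64(256), np.int64(396), np.float64(326.0)); 122 (np.int64(258), np.int64(394), np.float64(326.0));
```

Wrist rows agree: the mat's far edge is at row 92, columns 280 to 371, and the plate's at row 108, columns 255 to 397. Both are centred on column 326 and need a +2 mm shift along tool x. I lower it.

Call:
send_rows --plan '[[[0.019,0.05,0.002],[0,0,0]],[[0,0.1,0],[0,0,0]],[[0,0.14,0],[0,0,0]],[[0,0.15,0],[0,0,0]],[[0,0.14,0],[0,0,0]],[[0,0.12,0],[0,0,0]],[[0,0.09,0],[0,0,0]],[[0,0.05,0],[0,0,0]],[[0,0.03,0],[0,0,0]],[[0,0.02,0],[0,0,0]],[[0,0.01,0],[0,0,0]],[[0,0,0],[0,0,0]]]'

```text
time: 44.2
eef_pos: [0.4751, 0.0196, 0.0337]
tcp_rot: [0.696, 0.124, -0.123, -0.696]
contact_force: [-0.3, -0.2, -2.2]
opening: 0.621
```

Call:
send_rows --plan '[[[0,0.01,0],[0,0,0]],[[0,0.01,0],[0,0,0]],[[0,0.005,0],[0,0,0]],[[0,0,0],[0,0,0]]]'

```text
time: 44.6
eef_pos: [0.4747, 0.0196, 0.0303]
tcp_rot: [-0.696, -0.124, 0.124, 0.696]
contact_force: [-0.0, 0.5, -0.9]
opening: 0.627
```

Call:
send_rows --plan '[[[0,0.008,0],[0,0,0]],[[0,0.005,0],[0,0,0]],[[0,0,0],[0,0,0]]]'

```text
time: 44.9
eef_pos: [0.4747, 0.0196, 0.0287]
tcp_rot: [-0.696, -0.124, 0.124, 0.696]
contact_force: [-0.3, 0.7, -0.6]
opening: 0.619
```

Call:
send_rows --plan '[[[0,0.008,0],[0,0,0]],[[0,0.004,0],[0,0,0]],[[0,0,0],[0,0,0]]]'

```text
time: 45.2
eef_pos: [0.4748, 0.0196, 0.0275]
tcp_rot: [0.696, 0.124, -0.124, -0.696]
contact_force: [-0.7, -0.0, 0.1]
opening: 0.624
```

Call:
send_rows --plan '[[[0,0.006,0],[0,0,0]],[[0,0,0],[0,0,0]]]'

```text
time: 45.4
eef_pos: [0.4748, 0.0196, 0.0275]
tcp_rot: [-0.696, -0.123, 0.124, 0.696]
contact_force: [-3.6, 0.8, 6.1]
opening: 0.623
```

Call:
send_rows --plan '[[[0,0,0],[0,0,0]],[[0,0,0],[0,0,0]],[[0,0,0],[0,0,0]],[[0,0,0],[0,0,0]],[[0,0,0],[0,0,0]],[[0,-0.05,0],[0,0,0]],[[0,-0.1,0],[0,0,0]],[[0,-0.2,0],[0,0,0]],[[0,-0.3,0],[0,0,0]],[[0,-0.35,0],[0,0,0]],[[0,-0.35,0],[0,0,0]],[[0,-0.3,0],[0,0,0]]]' --gripper 0

```text
time: 46.6
eef_pos: [0.475, 0.0196, 0.2285]
tcp_rot: [0.697, 0.125, -0.123, -0.696]
contact_force: [0.8, -0.1, 0.8]
opening: 1.002
```

```bash
python3 - <<'E'
from h import *
w=cam("wrist"); cv2.imwrite("pics/b_w.png",w["img"]); np.savez("pics/b.npz",**w)
E
```

Call:
send_rows --plan '[[[0.12,0,0.07],[0,0,0]],[[0.22,0,0.13],[0,0,0]],[[0.25,0,0.15],[0,0,0]],[[0.25,0,0.15],[0,0,0]],[[0.25,0,0.15],[0,0,0]],[[0.22,0,0.13],[0,0,0]],[[0.12,0,0.07],[0,0,0]],[[0.05,0,0.03],[0,0,0]],[[0,0,0],[0,0,0]],[[0,0,0],[0,0,0]]]'

```text
time: 47.65
eef_pos: [0.6047, 0.1794, 0.2249]
tcp_rot: [0.696, 0.124, -0.124, -0.696]
contact_force: [0.2, 0.4, -1.1]
opening: 0.997
```

```bash
python3 - <<'E'
from h import *
to(.606,.181,.23,110)
w=cam("wrist"); np.savez("pics/y.npz",**w); b=cv2.imread("pics/b_w.png")
f=lambda im:cv2.resize(im[70:270,225:425],(400,400),interpolation=cv2.INTER_CUBIC)
cv2.imwrite("pics/w12.png",np.hstack([f(b),f(w["img"])]))
E
```

```text
t 47.6 pos [0.6047 0.1794 0.2249] yaw 110.14 tilt 0.02 open 0.997 F [ 0.2039  0.3806 -1.1293] q6 -1.79
shift units [ 0.0151 -0.0427  0.0086] len mm 6 turn ry 0.0004
```

View pics/w12.png

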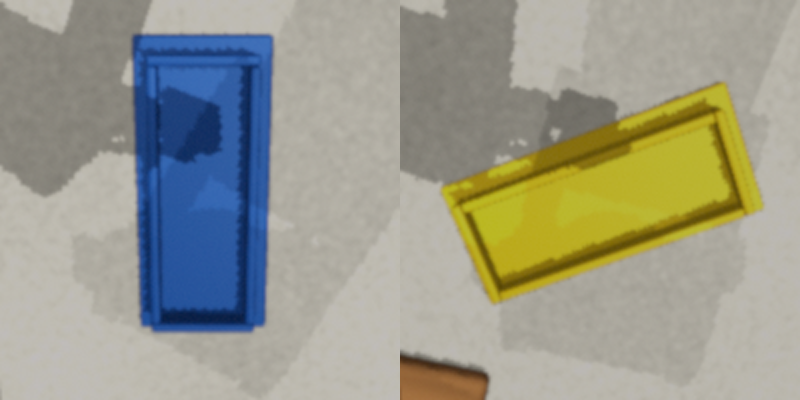

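Left: the blue mat spans crop (133,36) to (273,36) at the far end, with the plate's near rim at row 330, columns 153 to 253. Right: the yellow mat corners are (443,185), (723,83), (763,210), (497,303), with the plate inside and parallel. I work the centring out by rays.

```bash
python3 - <<'E'
from h import *
B=dict(np.load("pics/b.npz")); Y=dict(np.load("pics/y.npz"))
q=lambda c,ox,pts,z:onz(c,[(225+(x-ox)/2,70+y/2) for x,y in pts],z)[:,:2]
a=np.radians(20.2); ux=np.array([np.cos(a),np.sin(a)]); uy=np.array([-ux[1],ux[0]])
m=q(B,0,[(133,36),(273,36),(266,326),(141,326)],.004); print("bmat",m.mean(0),np.linalg.norm(m-np.roll(m,1,0),axis=1))
p=q(B,0,[(153,330),(253,330)],.026); print("plate near end: along",(p-m.mean(0))@ux,"across",(p-m.mean(0))@uy)
a=np.radians(130.4); ux=np.array([np.cos(a),np.sin(a)]); uy=np.array([-ux[1],ux[0]])
m=q(Y,400,[(443,185),(723,83),(763,210),(497,303)],.004); print("ymat",m.mean(0),np.linalg.norm(m-np.roll(m,1,0),axis=1))
for s in(.070,.065):
  for t in(.027,.022):
    print("expect rim corner",s,t,[(2*(proj(Y,np.r_[m.mean(0)+i*s*ux+j*t*uy,.026])-[225,70])+[400,0]).round().tolist() for i in(1,-1) for j in(1,-1)])
# edge profile across/along the yellow plate through the mat centre, as metres on plane z=.026
V=cv2.cvtColor(Y["img"],cv2.COLOR_BGR2HSV)[...,2]
for n,u,L in(("along",ux,.085),("across",uy,.042)):
    s=np.arange(-L,L,.002); print(n,[(int(round(k*1000)),int(V[tuple(np.round(proj(Y,np.r_[m.mean(0)+k*u,.026])[::-1]).astype(int))])) for k in s if abs(k)>L-.032])
# tumbler & box once more
T=cam("top")
for k,z in(("red",.054),):
    for x in blobs(T["img"],k,200):
        if cen(x)[0]<230: print(k,circ(onz(T,x[:,0],z)[:,:2]))
for x in blobs(T["img"],"green",100):
    if 350<cen(x)[0]<420: print("tumbler",cv2.boundingRect(x),cen(x))
for x in blobs(T["img"],"cork",300):
    if 350<cen(x)[0]<420: print("coaster",cv2.boundingRect(x))
print("expected foot",proj(T,[.605,-.1818,.005]),"rim",proj(T,[.605,-.1818,.09]))
E
```

```text
bmat [0.4737 0.0203] [0.1539 0.0686 0.1538 0.0696]
plate near end: along [0.0697 0.0697] across [-0.0263  0.026 ]
ymat [0.6054 0.1818] [0.0699 0.151  0.0689 0.1506]
expect rim corner 0.07 0.027 [[725.0, 104.0], [758.0, 210.0], [451.0, 205.0], [494.0, 302.0]]
expect rim corner 0.07 0.022 [[728.0, 114.0], [755.0, 200.0], [455.0, 215.0], [490.0, 294.0]]
expect rim corner 0.065 0.027 [[715.0, 108.0], [748.0, 213.0], [460.0, 202.0], [503.0, 299.0]]
expect rim corner 0.065 0.022 [[718.0, 118.0], [745.0, 204.0], [464.0, 211.0], [499.0, 291.0]]
along [(-85, 187), (-83, 186), (-81, 187), (-79, 187), (-77, 187), (-75, 186), (-73, 179), (-71, 177), (-69, 185), (-67, 173), (-65, 112), (-63, 126), (-61, 186), (-59, 187), (-57, 187), (-55, 188), (53, 187), (55, 187), (57, 183), (59, 146), (61, 127), (63, 109), (65, 180), (67, 185), (69, 181), (71, 186), (73, 171), (75, 174), (77, 172), (79, 180), (81, 182), (83, 184)]
across [(-42, 166), (-40, 170), (-38, 170), (-36, 170), (-34, 171), (-32, 169), (-30, 171), (-28, 175), (-26, 184), (-24, 183), (-22, 115), (-20, 102), (-18, 131), (-16, 135), (-14, 178), (-12, 186), (10, 187), (12, 187), (14, 187), (16, 187), (18, 186), (20, 185), (22, 140), (24, 134), (26, 117), (28, 105), (30, 132), (32, 135), (34, 134), (36, 134), (38, 117), (40, 116)]
tumbler (371, 177, 22, 22) [381.9141 187.1062]
coaster (362, 176, 32, 33)
expected foot [377.81   191.6745] rim [384.2949 185.6107]
```

```bash
python3 -c "
from h import *
cv2.imwrite('pics/fin.png',cam('scene')['img'])"
```

```text
(no output)
```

View pics/fin.png

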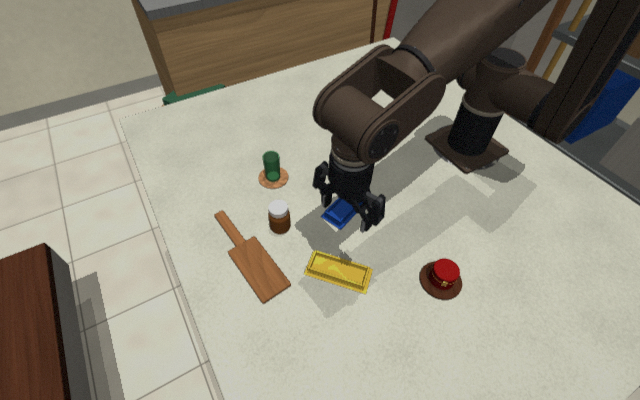

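The tumbler (272,165), box (445,272), yellow plate (338,271) and blue plate (341,213) are each on their own place. The jar (279,218) and paddle (255,260) have not moved, and the open gripper is clear of everything.

```bash
python3 -c "
from plant import sign_off; print(sign_off())"
```

```text
the job is handed in; nothing more can be done
None
```

I took the pile apart from the top down: tumbler to the coaster, lacquer box to the stand, yellow plate to the yellow mat, blue plate to the blue mat. Each was lowered until contact was felt, then released. The whole job took about 48 s of the 122 s allowed.

My last checks before handing in, all with the gripper open and well above the table:
- **Tumbler:** upright, and its outline in the top camera matches a centred position within about one pixel (roughly 2.5 mm).
- **Lacquer box:** about 1 mm from the stand's centre by circle fits, measured after I placed it. A repeat of this check at the end returned no reading, but the last picture shows the box still on the stand.
- **Yellow plate:** about 1 mm off centre and parallel to its mat, though plate and mat share a colour, so this rests on shading edges.
- **Blue plate:** within about 1 mm of centre and parallel to its mat.
- **Jar and paddle:** in the same places as at the start, in the last picture.

Measurements from different cameras differed by 2 to 4 mm (blue mat up to 7 mm), so I set the final placings from the close wrist views. The highest contact force I read was about 8 N.

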